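# Test two copper sleeves on a gauge pin and sort them

## Task

Two copper sleeves that look the same from the side stand on the bench, and one of them is bored too tight. Test them one at a time: gently slide the sleeve down over the stepped gauge pin, without dropping or forcing it, until it rests on the gauge's base or stops on the pin's shoulder, and put it away before testing the next. Stand a sleeve that goes all the way down to the base upright in the square wooden tray, and one that stops at the shoulder upright in the round steel pan; leave the file, the copper strips and the can where they are.

Things in the scene. Friction and masses are not known exactly. Their poses are not given: they have to be found in the camera images.
- sleeve_a: one of two copper sleeves (round tubes open at both ends), 80 mm long, 44 mm outside diameter, standing upright on the bench at first. One is bored 32 mm and passes the gauge, the other 25 mm and does not; the gauge tells which is which. Mass 0.4 to 0.9 kg. Origin: centre of the underside; z up along the tube
- sleeve_b: one of two copper sleeves (round tubes open at both ends), 80 mm long, 44 mm outside diameter, standing upright on the bench at first. One is bored 32 mm and passes the gauge, the other 25 mm and does not; the gauge tells which is which. Mass 0.4 to 0.9 kg. Origin: centre of the underside; z up along the tube
- gauge: steel gauge fixed to the bench: round base 100 mm diameter, 15 mm thick, with an upright stepped pin. Pin heights above the bench: 29 mm diameter up to 68.5, short chamfer to the flat shoulder at 70, then a 21 mm pilot up to 95, tapered nose up to 103. A good sleeve goes down to the base, a tight one stops on the shoulder. Origin: centre of the underside, on the bench; z up along the pin
- tray: square wooden tray for good sleeves, fixed to the bench, 130 x 130 mm outside, walls 6 mm thick, 25 mm high, floor 6 mm thick. Origin: centre of the underside; x and y along its sides, z up
- pan: round steel pan for rejected sleeves, fixed to the bench, 124 mm diameter at the rim and 116 mm at the foot, 25 mm high, wall 3 mm, floor 6 mm thick. Origin: centre of the underside, z up
- file: bystander: flat file lying on the bench, 250 mm long, round blue handle 26 mm thick. Origin: on its axis line, 120 mm from the handle's end; x points towards the tip
- strips: bystander: bundle of flat copper strips 200 mm long lying on the bench, bundle about 60 mm wide, 8 mm high. Origin: centre of its underside; x along the strips
- can: bystander: closed steel can, 60 mm diameter, 100 mm high, standing on the bench. Origin: centre of the underside
Things that resemble listed ones, but are neither listed nor needed, are in the scene too. There is more than one size of the gauge; the job needs the larger. Several things have the shape of the tray; the one meant has the colours described above.

How it is judged (in metres and radians):
On the way, in this order (a step that is already met when the one before it is completed fails the run):
1. one sleeve has been tested: slid down the gauge pin as far as it goes (good one on the base, tight one on the shoulder) (((z of sleeve_a in the frame of gauge below 0.019 m and horizontal distance between sleeve_a and gauge below 0.006 m and angle between sleeve_a's own z axis and vertical below 0.12 rad) or (z of sleeve_b in the frame of gauge below 0.077 m and horizontal distance between sleeve_b and gauge below 0.006 m and angle between sleeve_b's own z axis and vertical below 0.12 rad))), for 0.2 s.
2. with the first sleeve standing in its right tray or pan, the other has been tested the same way ((((z of sleeve_a in the frame of gauge below 0.019 m and horizontal distance between sleeve_a and gauge below 0.006 m and angle between sleeve_a's own z axis and vertical below 0.12 rad) and (horizontal distance between sleeve_b and pan below 0.04 m and z of sleeve_b in the frame of pan below 0.011 m and angle between sleeve_b's own z axis and vertical below 0.1 rad and linear speed of sleeve_b below 0.02 m/s and angular speed of sleeve_b below 0.2 rad/s)) or ((z of sleeve_b in the frame of gauge below 0.077 m and horizontal distance between sleeve_b and gauge below 0.006 m and angle between sleeve_b's own z axis and vertical below 0.12 rad) and (x of sleeve_a in the frame of tray between -0.045 and 0.045 m and y of sleeve_a in the frame of tray between -0.045 and 0.045 m and z of sleeve_a in the frame of tray below 0.011 m and angle between sleeve_a's own z axis and vertical below 0.1 rad and linear speed of sleeve_a below 0.02 m/s and angular speed of sleeve_a below 0.2 rad/s)))), for 0.2 s.
At the end, for the whole second after the job is handed in: The sleeve that goes down to the gauge's base stands upright (within 0.1 rad) and at rest on the floor of the square tray; the one that stops at the shoulder stands upright and at rest on the floor of the round pan (each underside within 5 mm of the floor height); both released (x of sleeve_a in the frame of tray between -0.045 and 0.045 m and y of sleeve_a in the frame of tray between -0.045 and 0.045 m and z of sleeve_a in the frame of tray below 0.011 m and angle between each of sleeve_a, sleeve_b's own z axis and vertical below 0.1 rad and linear speed of each of sleeve_a, sleeve_b below 0.02 m/s and angular speed of each of sleeve_a, sleeve_b below 0.2 rad/s and horizontal distance between sleeve_b and pan below 0.04 m and z of sleeve_b in the frame of pan below 0.011 m); the robot touches nothing.
It fails at once if a sleeve dropped or forced onto the gauge (more than 60 N between them) (contact force between any of sleeve_a, sleeve_b and gauge above 60 N).
It fails at once if the file, the strips or the can moved by more than 30 mm (distance of any of file, strips, can from where it was at the start of the episode above 0.03 m).
It also fails if it takes over 72 s, if anything falls off the work surface, if the arm or the gripper's body presses on something with over 40 N, if the wrist force passes 120 N, or if a joint passes its speed limit or range.

## Robot

A 6-joint arm with a two-finger parallel gripper is mounted at the origin on the work surface. World frame = base frame: x ahead of the robot, y to its left, z up, the work surface at z = 0. Lengths are in mm, angles in rad, forces in N, time in s.
With the tool pointing down it reaches from about 350 to 975 mm from the base axis. Payload 7.1 kg.
Tool frame: the origin (TCP) lies midway between the tips of the shut fingers; the grasp point (between the pads) lies 19 mm behind it; z points along the fingers, y is the line along which they close (so a half turn about z gives the same grasp; the last joint's range is limited). The gripper opens to 88 mm and grips with 3 to 60 N. Pads are 20 mm wide; open, the fingers measure 115 mm over their backs; the gripper's body (75 mm by 178 mm) begins 61 mm behind the grasp point.
Start: joints at [1.097, 0.423, 1.63, -0, 1.089, -0.019], TCP at [274.519, 561.466, 222.675] pointing down, gripper open.
Joint ranges: [-3, 3], [-0.9, 2.11], [0.09, 2.58], [-1.31, 4.45], [0.11, 2.69], [-2.54, 2.54]. Speed limits (rad/s): [2.39, 2.39, 3.01, 3.14, 3.14, 3.14].

## Interface

Orientations are given as a rotation vector (axis times angle).
In Python, from workcell import ctrl gives the robot as it stands.
- The arm moves only by the shell command python3 -m inch 'ROWS' [OPENING]. ROWS is JSON, a list of rows, each an object with "xyz": the shift along the tool's x, y, z in mm, a list of three; "rot": the turn, a rotation vector about the tool's x, y, z in rad, a list of three. In form: [{"xyz": [dx, dy, dz], "rot": [ax, ay, az]}, ...]. A call has 1 to 12 rows; each row is the pose to reach, as a shift and turn from the pose commanded when the call began, along the tool's axes at that moment; what a row does not reach only later rows make up. A row lasts 1/12 s, in which the tool goes at most 41.7 mm and 7.16 degrees, less where a joint would pass 70% of its speed; a pose out of reach is approached as far as the arm can. A call with a gripper value outside its range is refused whole. OPENING is the closure in counts, from 0 (fully open) to 255 (shut), set as the call begins (- or left out, the last holds). The fingers move at their own pace and stop on an object; the grip force is fixed at half the most. Time passes only in rows, so rows that repeat a pose let the fingers close. It gives the time, the measured TCP pose, the force, the opening and the grip force at its end, in the units of the state.
- ctrl.get_obs(): the state, without advancing time (a new reading comes with each control period).
- ctrl.get_image(name): name is "scene" or "top" or "wrist"; returns the picture (384x512x3 uint8, red, green, blue); there is no depth.
- ctrl.camera_model(name): a dict with "fx", "fy", "cx", "cy" (pixels), "position" and "attitude" of the camera in the world. Camera axes: x right, y up, looking along -z (the intrinsics and any distortion apply to the point x, -y, -z); pixel columns grow to the right and rows downward; lengths in mm; the calibration is good to about 2 mm. A picture is of the moment at which its call begins: read the wrist's pose just before it. camera_model takes no time and is no camera call; for the wrist camera it gives the pose at the moment of the call.
- ctrl.close_job(): hands the job in; it is judged then, once.
The state is a dict: "t": time; "qpos": joint angles; "qvel": joint speeds; "joint_torque": joint torques, N m; "ee_pos": TCP position; "orientation": TCP orientation; "ft_force": force on the tool from outside, world axes, zero at the start; "moment": the same for the moment, N m; "width": finger opening in mm; "grasp_force": force on a finger pad.
Only numpy, scipy, OpenCV 4.12 (cv2) and the standard library are available. Lean on these libraries where they do the work, as an engineer would, in place of code of your own. Each camera call takes 0.05 s, during which the arm holds its last target. There are 200 camera calls.

## Working session

There is one attempt and no reset: what is moved stays moved. The work goes in short steps, Python scripts to look and compute and a shell command to move; the robot and the scene stay as the last step left them, time stands still between calls to the robot, and variables do not carry over. Pictures are saved under pics/ and viewed, at most 10 in all, crops included, and the job is handed in when it is done.

```bash
ls; mkdir -p pics
python3 - <<'E'
from workcell import ctrl
import cv2
o=ctrl.get_obs(); print(o)
for n in ("top","scene"):
    im=ctrl.get_image(n); cv2.imwrite(f"pics/{n}0.png",im[:,:,::-1]); print(n,ctrl.camera_model(n))
print(ctrl.camera_model("wrist"))
E
```

```text
pics
{'t': 0.0, 'qpos': array([ 1.09698244e+00,  4.23793015e-01,  1.63070619e+00,  1.42497128e-05,
        1.08862415e+00, -1.89946763e-02]), 'qvel': array([-1.51745777e-03, -8.27953408e-04,  5.29724804e-05, -5.36223929e-04,
       -6.97611151e-04,  7.47650191e-04]), 'joint_torque': array([ 1.19560078e-03, -5.44622254e+01, -2.73675799e+01,  6.44411612e-02,
        2.27821106e-02, -1.20348632e-04]), 'ee_pos': array([274.27159136, 560.96778712, 221.92521325]), 'orientation': array([-7.08209454e-01, -3.06032934e+00,  2.32667570e-03]), 'ft_force': array([-0.21114687, -0.35280661, -0.18931525]), 'moment': array([0.04375246, 0.01638309, 0.04049582]), 'grasp_force': 0.0, 'width': 87.5972061923403}
top {'fx': 410.79949444444145, 'fy': 410.79949444444145, 'cx': 253.48573346726351, 'cy': 199.65840469678636, 'position': array([393.24621316, -16.76889197, 970.92617322]), 'attitude': array([ 0.10501884, -0.12532583, -1.58088133])}
scene {'fx': 428.7852532681432, 'fy': 428.7852532681432, 'cx': 256.7449341302626, 'cy': 191.15278574840255, 'position': array([1071.37552872,  -36.47629011,  865.26091961]), 'attitude': array([0.44892614, 0.44098459, 1.55202049])}
{'fx': 287.2933410010924, 'fy': 287.2933410010924, 'cx': 253.56964619559287, 'cy': 192.9595887399214, 'position': array([206.42537706, 595.80909718, 384.33154828]), 'attitude': array([-0.25870261, -0.16113021,  1.10758533])}
```

View pics/top0.png

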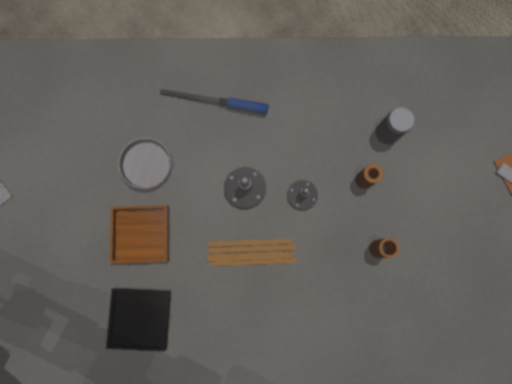

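View pics/scene0.png

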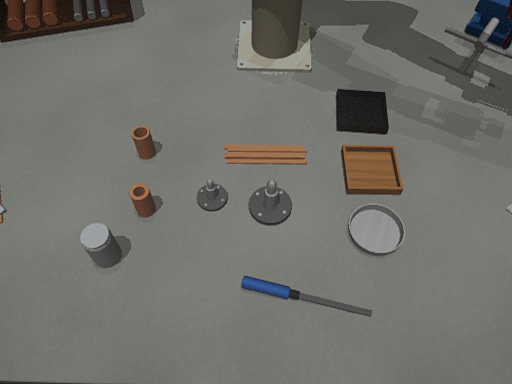

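The top view shows the sleeve rims at about (372,174) and (387,247). The large gauge is at (245,188) with the small decoy at (303,195). The wooden tray is at (140,235), the black decoy tray at (140,320) and the pan at (146,164). The scene view agrees.

```bash
cat > h.py <<'E'
from workcell import ctrl
import cv2, numpy as np
from scipy.spatial.transform import Rotation as R
def ray(cm,u,v):
    d=np.array([(u-cm["cx"])/cm["fx"],-(v-cm["cy"])/cm["fy"],-1.])
    return np.array(cm["position"]),R.from_rotvec(cm["attitude"]).apply(d)
def cast(cm,u,v,z):
    p,d=ray(cm,u,v); return p+d*(z-p[2])/d[2]
def proj(cm,P):
    q=R.from_rotvec(cm["attitude"]).inv().apply(np.array(P)-cm["position"])
    return np.array([cm["cx"]+cm["fx"]*q[0]/-q[2],cm["cy"]-cm["fy"]*q[1]/-q[2]])
def tool(target):
    "shift in tool axes to take the TCP to target, world mm"
    o=ctrl.get_obs(); return R.from_rotvec(o["orientation"]).inv().apply(np.array(target)-o["ee_pos"])
def grab(n,name):
    cm=ctrl.camera_model(n); im=ctrl.get_image(n)[:,:,::-1].copy(); cv2.imwrite(f"pics/{name}.png",im); return cm,im
E
python3 - <<'E'
from h import *
cm={n:ctrl.camera_model(n) for n in("top","scene")}
im={n:cv2.imread(f"pics/{n}0.png") for n in cm}
for n in cm:
    hsv=cv2.cvtColor(im[n],cv2.COLOR_BGR2HSV)
    m=cv2.inRange(hsv,(3,110,50),(20,255,255))
    for c in cv2.findContours(m,cv2.RETR_EXTERNAL,cv2.CHAIN_APPROX_NONE)[0]:
        if cv2.contourArea(c)>150: print(n,"orange",cv2.boundingRect(c),cv2.minAreaRect(c))
    
t,s=cm["top"],cm["scene"]
for nm,(u,v),(us,vs),z in [("sl1",(372.5,173.5),(141,190),80),("sl2",(388,248),(143,132),80),("gaugebase",(245,188),(270.5,205),15),("nose",(246,182),(271.5,183),103),("tray",(140,235),(371,168),25),("pan",(146,164.5),(377,229),25),("can",(401,120),(96,236),100)]:
    print(nm,cast(t,u,v,z).round(1),cast(s,us,vs,z).round(1))
E
python3 - <<'E'
import cv2
a=cv2.imread('pics/top0.png')[150:270,225:415]; cv2.imwrite('pics/c1.png',cv2.resize(a,None,fx=4,fy=4,interpolation=cv2.INTER_CUBIC))
E
```

```text
top orange (207, 252, 89, 13) ((250.9512939453125, 258.087890625), (10.9934663772583, 87.98219299316406), 88.02507019042969)
top orange (208, 240, 87, 13) ((251.0032196044922, 245.5891876220703), (10.529000282287598, 85.90950775146484), 87.95458984375)
top orange (377, 239, 22, 18) ((387.5, 247.5), (17.0, 21.0), 90.0)
top orange (110, 206, 58, 57) ((138.5, 234.0), (56.0, 57.0), 90.0)
top orange (363, 165, 20, 21) ((371.8000183105469, 173.59999084472656), (17.88854217529297, 19.677398681640625), 63.43495178222656)
scene orange (129, 184, 25, 33) ((142.53167724609375, 199.51132202148438), (33.628562927246094, 19.73953628540039), 64.65382385253906)
scene orange (343, 145, 60, 49) ((372.5, 169.0), (48.0, 59.0), 90.0)
scene orange (224, 145, 83, 19) ((265.0024719238281, 153.88894653320312), (82.3796615600586, 17.90669059753418), 1.2730300426483154)
scene orange (132, 126, 23, 33) ((143.66221618652344, 141.63137817382812), (33.24150085449219, 17.65631103515625), 68.74949645996094)
scene orange (42, 0, 16, 26) ((49.5, 12.5), (25.0, 15.0), 90.0)
scene orange (7, 0, 119, 36) ((66.0, 17.5), (35.0, 118.0), 90.0)
sl1 [ 580.  -294.4   80. ] [ 577.8 -289.5   80. ]
sl2 [ 415.3 -318.7   80. ] [ 415.5 -312.3   80. ]
gaugebase [562.2 -10.5  15. ] [568.2  -6.6  15. ]
nose [559.7 -13.3 103. ] [565.7  -8.  103. ]
tray [454.  231.2  25. ] [462.7 234.8  25. ]
pan [619.3 221.4  25. ] [628.1 228.5  25. ]
can [ 696.  -358.4  100. ] [ 700.4 -353.3  100. ]
```

View pics/c1.png

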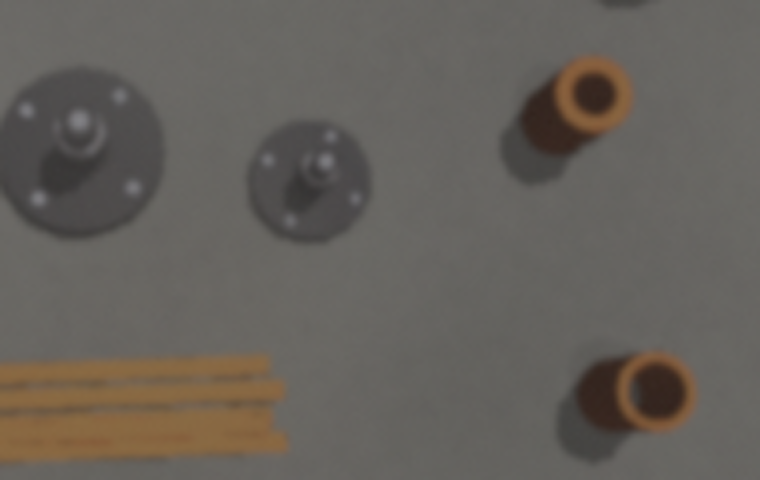

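The crop shows the far sleeve at (372,174) with a thick wall, so it is probably tight. The near sleeve at (388,248) has a thin wall, so it is probably good. I'll go over the gauge with a radial grip (tool x along world y, tool y along world x) and look from close up.

```bash
S='{"xyz":[-544,-451,0],"rot":[0,0,1.116]}'; python3 -m inch '[{"xyz":[-544,-451,0],"rot":[0,0,1.116]},{"xyz":[-544,-451,0],"rot":[0,0,1.116]},{"xyz":[-544,-451,0],"rot":[0,0,1.116]},{"xyz":[-544,-451,0],"rot":[0,0,1.116]},{"xyz":[-544,-451,0],"rot":[0,0,1.116]},{"xyz":[-544,-451,0],"rot":[0,0,1.116]},{"xyz":[-544,-451,0],"rot":[0,0,1.116]},{"xyz":[-544,-451,0],"rot":[0,0,1.116]},{"xyz":[-544,-451,0],"rot":[0,0,1.116]},{"xyz":[-544,-451,0],"rot":[0,0,1.116]},{"xyz":[-544,-451,0],"rot":[0,0,1.116]},{"xyz":[-544,-451,0],"rot":[0,0,1.116]}]' 0
python3 - <<'E'
from h import *
o=ctrl.get_obs(); print(o["t"],o["ee_pos"],R.from_rotvec(o["orientation"]).as_matrix().round(3)); print(tool([565,-84,222]).round(1))
E
```

```text
t: 1.1
ee_pos: [480.4, 103.6, 222.6]
orientation: [-2.221, -2.221, 0.0]
ft_force: [1.0, 1.2, 0.6]
width: 87.4
grasp_force: 0.0
1.1 [480.36005963 103.63162621 222.62751734] [[ 0.  1. -0.]
 [ 1. -0.  0.]
 [ 0. -0. -1.]]
[-187.6   84.7    0.6]
```

```bash
python3 -m inch '[{"xyz":[-188,85,0],"rot":[0,0,0]},{"xyz":[-188,85,0],"rot":[0,0,0]},{"xyz":[-188,85,0],"rot":[0,0,0]},{"xyz":[-188,85,0],"rot":[0,0,0]},{"xyz":[-188,85,0],"rot":[0,0,0]},{"xyz":[-188,85,0],"rot":[0,0,0]},{"xyz":[-188,85,0],"rot":[0,0,0]},{"xyz":[-188,85,0],"rot":[0,0,0]}]' 0
python3 - <<'E'
from h import *
o=ctrl.get_obs(); cm,im=grab("wrist","w1"); print(o["t"],o["ee_pos"],o["qpos"].round(3),cm)
print(proj(cm,[565,-9,15]),proj(cm,[565,-9,103]))
E
```

```text
t: 1.77
ee_pos: [564.4, -82.2, 222.1]
orientation: [-2.221, -2.219, 0.001]
ft_force: [0.4, -0.6, 0.0]
width: 88.1
grasp_force: 0.0
1.7667 [564.42861206 -82.19467963 222.08111917] [-0.166  0.345  1.752  0.     1.046 -0.165] {'fx': 287.2933410010924, 'fy': 287.2933410010924, 'cx': 253.56964619559287, 'cy': 192.9595887399214, 'position': array([566.90049097,  -3.9300115 , 384.45734222]), 'attitude': array([-2.87160316e-01,  1.86522587e-04, -1.16840339e-03])}
[252.0449391  112.38617845] [251.56913306 113.7144382 ]
```

View pics/w1.png

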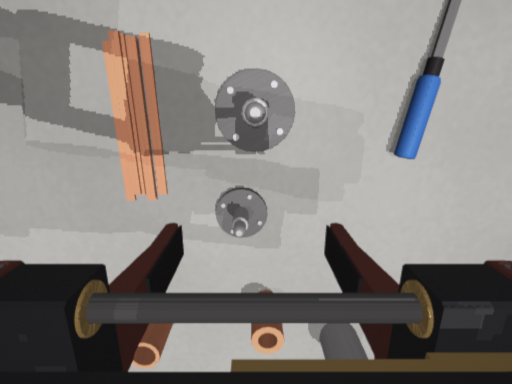

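The wrist view shows the large gauge base at about (255,110) with bolt dots at (230,90), (274,84), (236,138) and (280,131), and its nose at about (256,112). The small gauge is at (241,212). The sleeve rims are at (147,354) and (267,341).

Run:
```python
from h import *
cm={'fx': 287.2933410010924, 'fy': 287.2933410010924, 'cx': 253.56964619559287, 'cy': 192.9595887399214, 'position': np.array([566.90049097,  -3.9300115 , 384.45734222]), 'attitude': np.array([-2.87160316e-01,  1.86522587e-04, -1.16840339e-03])}
im=cv2.imread("pics/w1.png"); g=cv2.cvtColor(im,cv2.COLOR_BGR2GRAY)
roi=np.zeros_like(g); cv2.circle(roi,(255,110),46,255,-1)
m=cv2.bitwise_and(cv2.inRange(g,0,105),roi)
c=max(cv2.findContours(m,cv2.RETR_EXTERNAL,cv2.CHAIN_APPROX_NONE)[0],key=cv2.contourArea)
print(cv2.fitEllipse(cv2.convexHull(c)))
bp=cv2.inRange(g,180,255)&roi
pts=[x for i,x in enumerate(cv2.connectedComponentsWithStats(bp)[3]) if i and cv2.connectedComponentsWithStats(bp)[2][i,4]>4]; st=cv2.connectedComponentsWithStats(bp)[2]
print(pts,st[1:,4])
for p in pts: print(np.round(p,1),cast(cm,*p,15).round(1),cast(cm,*p,103).round(1))
e=cv2.fitEllipse(cv2.convexHull(c)); print(cast(cm,*e[0],15))
for u,v in((147,354),(267,341)): print(cast(cm,u,v,80).round(1))
```

```text
((242.70632934570312, 120.76464080810547), (48.13076400756836, 70.16333770751953), 145.85740661621094)
[array([268.22099448,  77.78176796]), array([273.82051282,  83.87179487]), array([229.61111111,  89.86111111]), array([260.48484848, 102.        ]), array([254.92222222, 111.8       ]), array([295.67619048, 123.96190476]), array([279.5       , 131.11764706]), array([234.125, 136.5  ]), array([287.5       , 140.66666667]), array([279.03030303, 146.54545455])] [362  39  36  33   1  90   3 105   1  34  16   6  33]
[268.2  77.8] [584.5  30.9  15. ] [580.3  22.6 103. ]
[273.8  83.9] [591.3  24.1  15. ] [585.5  17.4 103. ]
[229.6  89.9] [537.9  17.3  15. ] [544.8  12.3 103. ]
[260.5 102. ] [575.4   3.3  15. ] [573.4   1.5 103. ]
[254.9 111.8] [568.6  -8.3  15. ] [568.2  -7.3 103. ]
[295.7 124. ] [619.6 -23.   15. ] [607.  -18.5 103. ]
[279.5 131.1] [599.6 -31.8  15. ] [591.8 -25.1 103. ]
[234.1 136.5] [542.2 -38.4  15. ] [548.1 -30.2 103. ]
[287.5 140.7] [610.  -43.7  15. ] [599.8 -34.2 103. ]
[279.  146.5] [599.4 -51.1  15. ] [591.7 -39.9 103. ]
[553.31594165 -19.05718125  15.        ]
[ 425.4 -316.    80. ]
[ 584.1 -295.    80. ]
```

```bash
python3 -m inch '[{"xyz":[-270,15,0],"rot":[0,0,0]},{"xyz":[-270,15,0],"rot":[0,0,0]},{"xyz":[-270,15,0],"rot":[0,0,0]},{"xyz":[-270,15,0],"rot":[0,0,0]},{"xyz":[-270,15,0],"rot":[0,0,0]},{"xyz":[-270,15,0],"rot":[0,0,0]},{"xyz":[-270,15,0],"rot":[0,0,0]},{"xyz":[-270,15,0],"rot":[0,0,0]},{"xyz":[-270,15,0],"rot":[0,0,0]},{"xyz":[-270,15,0],"rot":[0,0,0]}]' 0
cat > sl.py <<'E'
from h import *
import sys
cm,im=grab("wrist",sys.argv[1]); o=ctrl.get_obs(); print(o["t"],o["ee_pos"].round(1))
hsv=cv2.cvtColor(im,cv2.COLOR_BGR2HSV)
m=cv2.inRange(hsv,(3,90,110),(20,255,255))   # lit rim / outer wall
for c in cv2.findContours(m,cv2.RETR_EXTERNAL,cv2.CHAIN_APPROX_NONE)[0]:
    if cv2.contourArea(c)>300:
        print("outer",cv2.boundingRect(c),[np.round(x,1) for x in cv2.fitEllipse(c)],cast(cm,*cv2.fitEllipse(c)[0],80).round(1))
cs,h=cv2.findContours(m,cv2.RETR_CCOMP,cv2.CHAIN_APPROX_NONE)
for c,k in zip(cs,h[0]):
    if k[3]>=0 and cv2.contourArea(c)>100: e=cv2.fitEllipse(c); print("hole",np.round(e[0],1),np.round(e[1],1),cast(cm,*e[0],80).round(1))
E
python3 sl.py w2
```

```text
t: 2.65
ee_pos: [580.1, -350.2, 222.4]
orientation: [-2.219, -2.222, -0.0]
ft_force: [-0.1, 0.1, -0.8]
width: 88.1
grasp_force: 0.0
2.7 [ 580.2 -350.   222.6]
outer (215, 338, 41, 34) [array([232. , 354.5]), array([20.9, 44.8]), np.float64(55.6)] [ 554.3 -585.2   80. ]
outer (262, 329, 30, 31) [array([275.8, 345.8]), array([26.3, 31. ]), np.float64(54.0)] [ 612. -571.   80.]
outer (81, 134, 41, 40) [array([101.1, 153.6]), array([36.3, 42.4]), np.float64(132.5)] [ 420.4 -318.5   80. ]
outer (235, 109, 41, 43) [array([255.2, 130.2]), array([40.1, 41.2]), np.float64(5.9)] [ 584.2 -293.9   80. ]
hole [101.8 156.2] [23.5 30. ] [ 420.7 -321.2   80. ]
hole [255.5 130.1] [24.1 24.4] [ 584.5 -293.8   80. ]
```

View pics/w2.png

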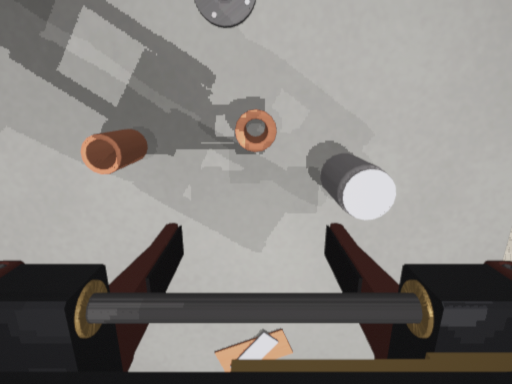

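The wrist view shows the target sleeve rim at (255,130), the other sleeve at (101,154) and the can lid at (368,195). The finger midline at u≈254 implies the camera model's x reads about 2 mm high, so I'm descending on sleeve 1 at about (582,-294).

```bash
python3 -m inch '[{"xyz":[56,2,0],"rot":[0,0,0]},{"xyz":[56,2,0],"rot":[0,0,0]},{"xyz":[56,2,40],"rot":[0,0,0]},{"xyz":[56,2,80],"rot":[0,0,0]},{"xyz":[56,2,120],"rot":[0,0,0]},{"xyz":[56,2,160],"rot":[0,0,0]},{"xyz":[56,2,181],"rot":[0,0,0]},{"xyz":[56,2,181],"rot":[0,0,0]},{"xyz":[56,2,181],"rot":[0,0,0]},{"xyz":[56,2,181],"rot":[0,0,0]}]' 0
python3 -m inch '[{"xyz":[0,0,0],"rot":[0,0,0]},{"xyz":[0,0,0],"rot":[0,0,0]},{"xyz":[0,0,0],"rot":[0,0,0]},{"xyz":[0,0,0],"rot":[0,0,0]},{"xyz":[0,0,0],"rot":[0,0,0]},{"xyz":[0,0,0],"rot":[0,0,0]},{"xyz":[0,0,0],"rot":[0,0,0]},{"xyz":[0,0,0],"rot":[0,0,0]}]' 255
```

```text
t: 3.53
ee_pos: [583.5, -296.0, 43.5]
orientation: [2.218, 2.221, 0.001]
ft_force: [1.3, -0.9, 0.5]
width: 88.0
grasp_force: 0.0
t: 4.2
ee_pos: [581.9, -296.4, 41.8]
orientation: [-2.221, -2.221, 0.0]
ft_force: [-1.9, 0.4, 1.5]
width: 44.2
grasp_force: 30.0
```

```bash
python3 -m inch '[{"xyz":[0,0,-40],"rot":[0,0,0]},{"xyz":[0,0,-80],"rot":[0,0,0]},{"xyz":[0,0,-120],"rot":[0,0,0]},{"xyz":[30,-3,-140],"rot":[0,0,0]},{"xyz":[70,-6,-140],"rot":[0,0,0]},{"xyz":[110,-9,-140],"rot":[0,0,0]},{"xyz":[150,-12,-140],"rot":[0,0,0]},{"xyz":[190,-15,-140],"rot":[0,0,0]},{"xyz":[225,-16,-140],"rot":[0,0,0]},{"xyz":[225,-16,-140],"rot":[0,0,0]},{"xyz":[225,-16,-140],"rot":[0,0,0]},{"xyz":[225,-16,-140],"rot":[0,0,0]}]' 255
python3 - <<'E'
from h import *
cm,im=grab("wrist","w3"); o=ctrl.get_obs(); print(o["t"],o["ee_pos"],o["width"],cm["position"],cm["attitude"])
print("tcp",proj(cm,o["ee_pos"]))
print("sleeve bottom front",[proj(cm,o["ee_pos"]+np.array(d)).round(1) for d in((0,22,-41),(-22,0,-41),(22,0,-41),(0,22,39))])
print([proj(cm,p).round(1) for p in((568.5,-7.3,15),(568.5,-7.3,103))])
E
```

```text
t: 5.2
ee_pos: [565.5, -71.1, 180.8]
orientation: [-2.219, -2.222, 0.002]
ft_force: [0.6, 0.1, -7.7]
width: 44.3
grasp_force: 30.0
5.25 [565.68762215 -71.76055316 180.95378088] 44.27355806870802 [567.85574084   7.25458953 343.13440368] [-2.87799952e-01  1.42844392e-04  7.47887658e-04]
tcp [250.04245328 240.96029778]
sleeve bottom front [array([250.6, 188.9]), array([221.6, 216.9]), array([279.8, 216.9]), array([248.9, 235.1])]
[array([254.2, 121.6]), array([254.4, 126.5])]
```

View pics/w3.png

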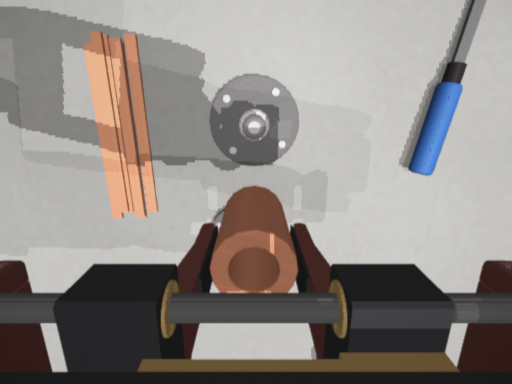

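The held sleeve's lower front edge is at about (254,188) and its top hole at (254,268), right on the predicted line. The gauge nose is at about (254,125). Next I'm measuring the offset from sleeve to nose in this picture.

```bash
cat > rel.py <<'E'
from h import *
import json
def meas(im,cm,zb,y0=0):
    "sleeve lower-end centre and gauge nose centre in the camera's own world frame"
    hsv=cv2.cvtColor(im,cv2.COLOR_BGR2HSV); g=cv2.cvtColor(im,cv2.COLOR_BGR2GRAY)
    m=cv2.inRange(hsv,(3,90,40),(20,255,255)); m[:, :185]=0; m[:,330:]=0; m[300:]=0
    n,l,st,_=cv2.connectedComponentsWithStats(m); k=1+np.argmax(st[1:,4]); m=l==k
    ys,xs=np.where(m); vt=ys.min(); 
    rows=[(v,np.where(m[v])[0]) for v in (vt+12,vt+16,vt+20,vt+24)]
    print("top v",vt,"u at top",np.where(m[vt])[0].mean(),[(v,r.min(),r.max(),(r.min()+r.max())/2) for v,r in rows])
    uc=np.mean([(r.min()+r.max())/2 for v,r in rows[:2]])
    f=cast(cm,uc,vt,zb)
    return np.array([f[0],f[1]-22])
E
python3 - <<'E'
from rel import *
im=cv2.imread("pics/w3.png"); cm=ctrl.camera_model("wrist")
print("sleeve",meas(im,cm,140))
g=cv2.cvtColor(im,cv2.COLOR_BGR2GRAY)
roi=np.zeros_like(g); cv2.circle(roi,(254,121),42,255,-1)
n,l,st,ce=cv2.connectedComponentsWithStats(cv2.inRange(g,165,255)&roi)
for s,c in zip(st[1:],ce[1:]):
    if s[4]>8: print(s,c.round(1),"z15",cast(cm,*c,15).round(1),"z103",cast(cm,*c,103).round(1))
# shoulder ring/nose: Hough circles
print(cv2.HoughCircles(cv2.medianBlur(g,3)[85:165,205:305],cv2.HOUGH_GRADIENT,1,5,param1=100,param2=12,minRadius=8,maxRadius=46))
E
```

```text
top v 186 u at top 254.5 [(np.int64(198), np.int64(231), np.int64(276), np.float64(253.5)), (np.int64(202), np.int64(228), np.int64(279), np.float64(253.5)), (np.int64(206), np.int64(226), np.int64(281), np.float64(253.5)), (np.int64(210), np.int64(224), np.int64(282), np.float64(253.0))]
sleeve [568.05209884 -70.26916265]
[272  87   9  10  64] [275.6  91.5] z15 [592.   23.5  15. ] z103 [585.6  19.  103. ]
[223  94   8   9  56] [226.1  98.3] z15 [538.4  16.6  15. ] z103 [546.3  13.9 103. ]
[241 109  27  19 120] [256.5 115.6] z15 [571.4  -1.5  15. ] z103 [570.5   0.6 103. ]
[248 120  15  13 134] [254.4 125.8] z15 [569.1 -12.5  15. ] z103 [568.8  -7.4 103. ]
[279 140   7   9  53] [281.8 144. ] z15 [600.2 -32.7  15. ] z103 [591.6 -22.1 103. ]
[231 148   5   5  21] [233. 150.] z15 [544.7 -39.5  15. ] z103 [550.9 -27.1 103. ]
[[[48.5 34.5 45.4]
  [34.5 43.5 28.8]
  [41.5 46.5 31.9]
  [33.5 37.5 29.3]
  [58.5 43.5 24.9]
  [38.5 39.5 24.3]
  [64.5 26.5 27.9]
  [29.5 44.5 24. ]
  [55.5 37.5 18.5]
  [35.5 30.5 15.9]
  [48.5 40.5 12.1]
  [37.5 51.5 26.4]
  [43.5 26.5 29.7]
  [57.5 53.5 26.6]
  [58.5 33.5 15. ]
  [61.5 48.5 26.8]
  [44.5 53.5 29.9]
  [33.5 48.5 29.3]
  [50.5 56.5 27.4]
  [39.5 33.5 23.9]
  [40.5 59.5 32. ]
  [50.5 64.5 22.5]
  [28.5 54.5 18.1]
  [61.5 39.5 20.5]
  [69.5 53.5 18. ]
  [26.5 36.5 22.1]
  [30.5 30.5 15.6]
  [49.5 47.5 11.8]
  [36.5 63.5 15.2]
  [33.5 25.5 10.3]
  [23.5 15.5 15.9]
  [60.5 64.5 13.8]
  [43.5 39.5 10. ]
  [20.5 11.5 11. ]
  [56.5 28.5  9.4]
  [36.5  6.5 19.5]
  [25.5 58.5 17.3]
  [77.5 11.5 11.8]
  [28.5 24.5 10. ]
  [33.5 67.5  9.6]
  [21.5 52.5 12.5]
  [54.5 46.5 10.5]
  [48.5 25.5 10.2]
  [65.5 31.5  9.6]
  [65.5 57.5  9.4]
  [79.5 55.5  8.4]]]
```

```bash
python3 -m inch '[{"xyz":[30,1,0],"rot":[0,0,0]},{"xyz":[62.5,1,0],"rot":[0,0,0]},{"xyz":[62.5,1,15],"rot":[0,0,0]},{"xyz":[62.5,1,30],"rot":[0,0,0]},{"xyz":[62.5,1,30],"rot":[0,0,0]},{"xyz":[62.5,1,30],"rot":[0,0,0]},{"xyz":[62.5,1,30],"rot":[0,0,0]}]' 255
python3 -m inch '[{"xyz":[0,0,4],"rot":[0,0,0]},{"xyz":[0,0,8],"rot":[0,0,0]},{"xyz":[0,0,11],"rot":[0,0,0]},{"xyz":[0,0,14],"rot":[0,0,0]},{"xyz":[0,0,14],"rot":[0,0,0]},{"xyz":[0,0,14],"rot":[0,0,0]}]' 255
python3 -c "
from h import *
for i in range(1):
  o=ctrl.get_obs(); print(o['ft_force'],o['moment'])"
```

```text
t: 5.83
ee_pos: [567.5, -9.9, 152.0]
orientation: [2.223, 2.22, 0.0]
ft_force: [-0.3, -0.9, -7.2]
width: 43.9
grasp_force: 30.0
t: 6.33
ee_pos: [567.0, -8.8, 137.5]
orientation: [-2.221, -2.221, 0.0]
ft_force: [-0.2, 0.1, -7.1]
width: 43.8
grasp_force: 30.0
[-0.23469269  0.11306894 -7.06442799] [-0.02200822  0.057434   -0.0201188 ]
```

Bottom is at about 96 mm, already over the nose with no side force. Continuing slowly.

```bash
python3 -m inch '[{"xyz":[0,0,2],"rot":[0,0,0]},{"xyz":[0,0,4],"rot":[0,0,0]},{"xyz":[0,0,6],"rot":[0,0,0]},{"xyz":[0,0,8],"rot":[0,0,0]},{"xyz":[0,0,8],"rot":[0,0,0]}]' 255
python3 -m inch '[{"xyz":[0,0,3],"rot":[0,0,0]},{"xyz":[0,0,6],"rot":[0,0,0]},{"xyz":[0,0,9],"rot":[0,0,0]},{"xyz":[0,0,12],"rot":[0,0,0]},{"xyz":[0,0,14],"rot":[0,0,0]},{"xyz":[0,0,14],"rot":[0,0,0]}]' 255
```

```text
t: 6.75
ee_pos: [566.9, -8.9, 129.2]
orientation: [-2.221, -2.221, 0.001]
ft_force: [-0.6, -2.8, -7.3]
width: 44.3
grasp_force: 30.0
t: 7.25
ee_pos: [566.9, -8.8, 115.0]
orientation: [-2.221, -2.221, 0.001]
ft_force: [-1.5, -3.0, -9.3]
width: 44.3
grasp_force: 30.0
```

```bash
python3 -m inch '[{"xyz":[-0.5,0,1],"rot":[0,0,0]},{"xyz":[-0.5,0,2],"rot":[0,0,0]},{"xyz":[-0.5,0,3],"rot":[0,0,0]},{"xyz":[-0.5,0,3],"rot":[0,0,0]},{"xyz":[-0.5,0,3],"rot":[0,0,0]}]' 255
```

```text
t: 7.67
ee_pos: [567.2, -9.2, 112.6]
orientation: [2.221, 2.221, 0.0]
ft_force: [-0.3, -1.0, -9.3]
width: 44.3
grasp_force: 30.0
```

```bash
python3 -m inch '[{"xyz":[0,0,0.5],"rot":[0,0,0]},{"xyz":[0,0,1],"rot":[0,0,0]},{"xyz":[0,0,1],"rot":[0,0,0]}]' 255
```

```text
t: 7.92
ee_pos: [567.2, -9.2, 111.9]
orientation: [2.221, 2.221, 0.0]
ft_force: [-1.4, -0.6, -5.0]
width: 44.2
grasp_force: 30.0
```

```bash
python3 -m inch '[{"xyz":[0,0,0.4],"rot":[0,0,0]},{"xyz":[0,0,0.8],"rot":[0,0,0]},{"xyz":[0,0,0.8],"rot":[0,0,0]},{"xyz":[0,0,0.8],"rot":[0,0,0]}]' 255
```

```text
t: 8.25
ee_pos: [567.4, -9.2, 111.7]
orientation: [2.221, 2.221, 0.001]
ft_force: [-4.9, 0.4, 5.8]
width: 44.1
grasp_force: 30.0
```

The sleeve stopped at the shoulder (about 14 N contact at 70 mm), so it is the tight one and goes in the pan. Holding briefly, then lifting and carrying.

```bash
python3 -m inch '[{"xyz":[0,0,0],"rot":[0,0,0]},{"xyz":[0,0,0],"rot":[0,0,0]},{"xyz":[0,0,-6],"rot":[0,0,0]},{"xyz":[0,0,-20],"rot":[0,0,0]},{"xyz":[0,0,-40],"rot":[0,0,0]},{"xyz":[0,0,-60],"rot":[0,0,0]},{"xyz":[0,0,-60],"rot":[0,0,0]}]' 255
python3 -m inch '[{"xyz":[40,10,0],"rot":[0,0,0]},{"xyz":[80,20,0],"rot":[0,0,0]},{"xyz":[120,30,0],"rot":[0,0,0]},{"xyz":[160,40,0],"rot":[0,0,0]},{"xyz":[180,57,0],"rot":[0,0,0]},{"xyz":[180,57,0],"rot":[0,0,0]},{"xyz":[180,57,0],"rot":[0,0,0]},{"xyz":[180,57,0],"rot":[0,0,0]}]' 255
python3 - <<'E'
from h import *
cm,im=grab("wrist","w4"); print(ctrl.get_obs()["ee_pos"])
P=[proj(cm,[x,y,25]).round() for x,y in((624,225),(465,235))]; print(P)
E
```

```text
t: 8.83
ee_pos: [569.9, -9.3, 174.3]
orientation: [2.218, 2.218, 0.008]
ft_force: [2.0, 0.1, -6.3]
width: 43.8
grasp_force: 30.0
t: 9.5
ee_pos: [623.2, 170.4, 169.2]
orientation: [-2.22, -2.221, 0.003]
ft_force: [-0.3, -0.8, -6.3]
width: 44.2
grasp_force: 30.0
[623.12464492 169.89674024 169.52528046]
[array([252., 132.]), array([ 99., 122.])]
```

View pics/w4.png

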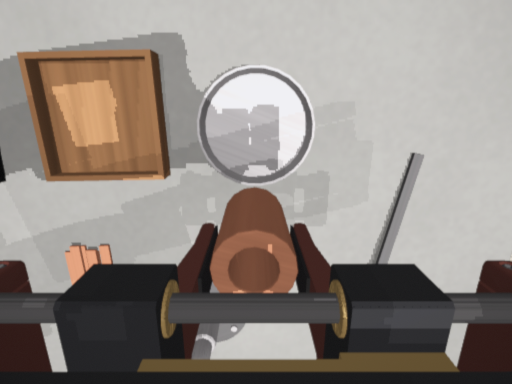

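The pan rim is centred at (256,126), so the pan is at about (626,231). The tray is centred at about (97,117), so it is at about (461,240). Both match the plan within a few mm.

```bash
python3 -m inch '[{"xyz":[40,3,0],"rot":[0,0,0]},{"xyz":[61,3,20],"rot":[0,0,0]},{"xyz":[61,3,50],"rot":[0,0,0]},{"xyz":[61,3,80],"rot":[0,0,0]},{"xyz":[61,3,105],"rot":[0,0,0]},{"xyz":[61,3,117],"rot":[0,0,0]},{"xyz":[61,3,117],"rot":[0,0,0]},{"xyz":[61,3,117],"rot":[0,0,0]},{"xyz":[61,3,117],"rot":[0,0,0]}]' 255
python3 -m inch '[{"xyz":[0,0,1],"rot":[0,0,0]},{"xyz":[0,0,2],"rot":[0,0,0]},{"xyz":[0,0,3],"rot":[0,0,0]},{"xyz":[0,0,3],"rot":[0,0,0]},{"xyz":[0,0,3],"rot":[0,0,0]}]' 255
```

```text
t: 10.3
ee_pos: [628.6, 231.6, 55.6]
orientation: [2.221, 2.22, 0.004]
ft_force: [-0.6, 0.1, -6.8]
width: 44.0
grasp_force: 30.0
t: 10.72
ee_pos: [627.2, 231.8, 51.2]
orientation: [2.221, 2.221, 0.001]
ft_force: [0.3, 0.1, -7.7]
width: 44.1
grasp_force: 30.0
```

```bash
python3 -m inch '[{"xyz":[0,0,1],"rot":[0,0,0]},{"xyz":[0,0,2],"rot":[0,0,0]},{"xyz":[0,0,3],"rot":[0,0,0]},{"xyz":[0,0,3],"rot":[0,0,0]},{"xyz":[0,0,3],"rot":[0,0,0]}]' 255
```

```text
t: 11.13
ee_pos: [627.2, 231.7, 48.2]
orientation: [2.221, 2.221, 0.0]
ft_force: [-1.0, -0.8, -2.3]
width: 44.2
grasp_force: 30.0
```

```bash
python3 -m inch '[{"xyz":[0,0,0.4],"rot":[0,0,0]},{"xyz":[0,0,0.4],"rot":[0,0,0]},{"xyz":[0,0,0.4],"rot":[0,0,0]}]' 255
python3 -m inch '[{"xyz":[0,0,0],"rot":[0,0,0]},{"xyz":[0,0,0],"rot":[0,0,0]},{"xyz":[0,0,0],"rot":[0,0,0]},{"xyz":[0,0,0],"rot":[0,0,0]},{"xyz":[0,0,0],"rot":[0,0,0]},{"xyz":[0,0,0],"rot":[0,0,0]},{"xyz":[0,0,-20],"rot":[0,0,0]},{"xyz":[0,0,-50],"rot":[0,0,0]},{"xyz":[0,0,-90],"rot":[0,0,0]},{"xyz":[0,0,-130],"rot":[0,0,0]},{"xyz":[0,0,-170],"rot":[0,0,0]},{"xyz":[0,0,-170],"rot":[0,0,0]}]' 0
```

```text
t: 11.38
ee_pos: [627.2, 231.6, 48.1]
orientation: [2.221, 2.221, 0.0]
ft_force: [-4.2, -2.6, 3.8]
width: 44.3
grasp_force: 30.0
t: 12.38
ee_pos: [631.5, 233.3, 226.7]
orientation: [2.217, 2.217, 0.02]
ft_force: [1.1, 0.4, 0.5]
width: 88.0
grasp_force: 0.0
```

```bash
python3 -m inch '[{"xyz":[-608,-209,0],"rot":[0,0,0]},{"xyz":[-608,-209,0],"rot":[0,0,0]},{"xyz":[-608,-209,0],"rot":[0,0,0]},{"xyz":[-608,-209,0],"rot":[0,0,0]},{"xyz":[-608,-209,0],"rot":[0,0,0]},{"xyz":[-608,-209,0],"rot":[0,0,0]},{"xyz":[-608,-209,0],"rot":[0,0,0]},{"xyz":[-608,-209,0],"rot":[0,0,0]},{"xyz":[-608,-209,0],"rot":[0,0,0]},{"xyz":[-608,-209,0],"rot":[0,0,0]},{"xyz":[-608,-209,0],"rot":[0,0,0]},{"xyz":[-608,-209,0],"rot":[0,0,0]}]' 0
python3 -c "
from h import *
print(tool([418,-370,218]).round(1))"
```

```text
t: 13.38
ee_pos: [463.7, -242.9, 217.6]
orientation: [2.221, 2.221, 0.0]
ft_force: [1.0, 0.5, -0.6]
width: 87.8
grasp_force: 0.0
[-127.1  -45.7   -0.4]
```

```bash
python3 -m inch '[{"xyz":[-120,-45,0],"rot":[0,0,0]},{"xyz":[-120,-45,0],"rot":[0,0,0]},{"xyz":[-120,-45,0],"rot":[0,0,0]},{"xyz":[-120,-45,0],"rot":[0,0,0]},{"xyz":[-120,-45,0],"rot":[0,0,0]},{"xyz":[-120,-45,0],"rot":[0,0,0]},{"xyz":[-120,-45,0],"rot":[0,0,0]}]' 0
python3 sl.py w5
python3 - <<'E'
from h import *
cm,im=grab("top","t5")
cv2.imwrite("pics/t5c.png",cv2.resize(im[130:280,90:290],None,fx=3,fy=3))
E
```

```text
t: 13.97
ee_pos: [419.9, -359.8, 217.3]
orientation: [-2.22, -2.222, -0.0]
ft_force: [0.1, 0.7, -0.3]
width: 87.7
grasp_force: 0.0
14.0167 [ 420.1 -359.6  217.4]
outer (313, 336, 42, 24) [array([330.9, 349.4]), array([14.2, 45.4]), np.float64(66.9)] [ 522.8 -581.5   80. ]
outer (230, 124, 42, 42) [array([250.6, 144.8]), array([40.2, 40.7]), np.float64(152.4)] [ 419.3 -318.    80. ]
hole [251.  145.5] [30.3 31.4] [ 419.8 -318.8   80. ]
```

View pics/t5c.png

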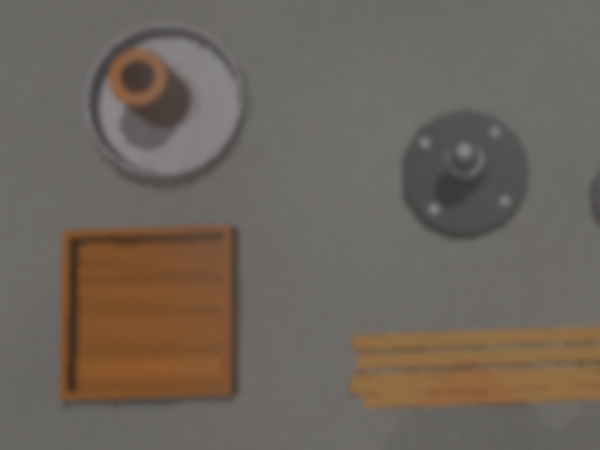

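The first sleeve stands upright near the middle of the pan (rim at crop (137,76), foot at about (172,105)). Next is sleeve 2, at about (417,-319).

```bash
python3 -m inch '[{"xyz":[41,-3,0],"rot":[0,0,0]},{"xyz":[41,-3,0],"rot":[0,0,0]},{"xyz":[41,-3,35],"rot":[0,0,0]},{"xyz":[41,-3,75],"rot":[0,0,0]},{"xyz":[41,-3,115],"rot":[0,0,0]},{"xyz":[41,-3,155],"rot":[0,0,0]},{"xyz":[41,-3,176],"rot":[0,0,0]},{"xyz":[41,-3,176],"rot":[0,0,0]},{"xyz":[41,-3,176],"rot":[0,0,0]},{"xyz":[41,-3,176],"rot":[0,0,0]}]' 0
python3 -m inch '[{"xyz":[0,0,0],"rot":[0,0,0]},{"xyz":[0,0,0],"rot":[0,0,0]},{"xyz":[0,0,0],"rot":[0,0,0]},{"xyz":[0,0,0],"rot":[0,0,0]},{"xyz":[0,0,0],"rot":[0,0,0]},{"xyz":[0,0,0],"rot":[0,0,0]},{"xyz":[0,0,0],"rot":[0,0,0]},{"xyz":[0,0,0],"rot":[0,0,0]}]' 255
```

```text
t: 14.9
ee_pos: [417.7, -320.3, 42.8]
orientation: [2.219, 2.221, 0.0]
ft_force: [-0.4, -0.2, -0.2]
width: 88.1
grasp_force: 0.0
t: 15.57
ee_pos: [416.8, -320.3, 41.6]
orientation: [2.222, 2.221, 0.0]
ft_force: [-0.2, 0.4, 1.1]
width: 44.0
grasp_force: 30.0
```

```bash
python3 -m inch '[{"xyz":[0,0,-40],"rot":[0,0,0]},{"xyz":[0,0,-80],"rot":[0,0,0]},{"xyz":[0,0,-120],"rot":[0,0,0]},{"xyz":[30,20,-140],"rot":[0,0,0]},{"xyz":[60,40,-140],"rot":[0,0,0]},{"xyz":[95,60,-140],"rot":[0,0,0]},{"xyz":[130,80,-140],"rot":[0,0,0]},{"xyz":[165,100,-140],"rot":[0,0,0]},{"xyz":[200,120,-140],"rot":[0,0,0]},{"xyz":[235,140,-140],"rot":[0,0,0]},{"xyz":[249,150,-140],"rot":[0,0,0]},{"xyz":[249,150,-140],"rot":[0,0,0]}]' 255
python3 -m inch '[{"xyz":[0,0,0],"rot":[0,0,0]},{"xyz":[0,0,0],"rot":[0,0,0]},{"xyz":[0,0,0],"rot":[0,0,0]}]' 255
python3 - <<'E'
from rel import *
cm,im=grab("wrist","w6"); o=ctrl.get_obs(); print(o["ee_pos"])
print("sleeve",meas(im,cm,140))
g=cv2.cvtColor(im,cv2.COLOR_BGR2GRAY)
roi=np.zeros_like(g); cv2.circle(roi,(254,121),42,255,-1)
n,l,st,ce=cv2.connectedComponentsWithStats(cv2.inRange(g,165,255)&roi)
for s,c in zip(st[1:],ce[1:]):
    if s[4]>8: print(s,c.round(1),"z15",cast(cm,*c,15).round(1),"z103",cast(cm,*c,103).round(1))
E
```

```text
t: 16.57
ee_pos: [567.8, -67.6, 180.6]
orientation: [-2.216, -2.225, -0.0]
ft_force: [0.5, -1.0, -5.6]
width: 44.1
grasp_force: 30.0
t: 16.82
ee_pos: [565.5, -72.0, 180.9]
orientation: [-2.222, -2.219, 0.002]
ft_force: [-0.5, 0.5, -5.2]
width: 43.9
grasp_force: 30.0
[565.68754578 -72.13556289 181.12354428]
top v 189 u at top 252.5 [(np.int64(201), np.int64(230), np.int64(277), np.float64(253.5)), (np.int64(205), np.int64(228), np.int64(279), np.float64(253.5)), (np.int64(209), np.int64(226), np.int64(281), np.float64(253.5)), (np.int64(213), np.int64(225), np.int64(282), np.float64(253.5))]
sleeve [567.82999508 -72.74700782]
[271  87   9   9  66] [275.2  90.9] z15 [591.2  23.9  15. ] z103 [585.   19.2 103. ]
[222  93   9   9  58] [226.   97.2] z15 [538.1  17.5  15. ] z103 [546.1  14.5 103. ]
[241 108  27  17 119] [256.7 114.3] z15 [ 5.714e+02 -4.000e-01  1.500e+01] z103 [570.5   1.4 103. ]
[248 119  14  13 133] [254.2 124.6] z15 [568.6 -11.4  15. ] z103 [568.5  -6.7 103. ]
[279 139   7   9  52] [281.9 143.1] z15 [599.9 -31.9  15. ] z103 [591.4 -21.6 103. ]
[231 147   5   5  20] [232.8 149. ] z15 [544.1 -38.5  15. ] z103 [550.5 -26.5 103. ]
```

```bash
python3 -m inch '[{"xyz":[30,1,0],"rot":[0,0,0]},{"xyz":[65,1,0],"rot":[0,0,0]},{"xyz":[65,1,15],"rot":[0,0,0]},{"xyz":[65,1,30],"rot":[0,0,0]},{"xyz":[65,1,30],"rot":[0,0,0]},{"xyz":[65,1,30],"rot":[0,0,0]},{"xyz":[65,1,34],"rot":[0,0,0]},{"xyz":[65,1,38],"rot":[0,0,0]},{"xyz":[65,1,42],"rot":[0,0,0]},{"xyz":[65,1,46],"rot":[0,0,0]},{"xyz":[65,1,46],"rot":[0,0,0]},{"xyz":[65,1,46],"rot":[0,0,0]}]' 255
python3 -m inch '[{"xyz":[0,0,3],"rot":[0,0,0]},{"xyz":[0,0,6],"rot":[0,0,0]},{"xyz":[0,0,9],"rot":[0,0,0]},{"xyz":[0,0,12],"rot":[0,0,0]},{"xyz":[0,0,15],"rot":[0,0,0]},{"xyz":[0,0,17],"rot":[0,0,0]},{"xyz":[0,0,19],"rot":[0,0,0]},{"xyz":[0,0,20],"rot":[0,0,0]},{"xyz":[0,0,20],"rot":[0,0,0]},{"xyz":[0,0,20],"rot":[0,0,0]}]' 255
```

```text
t: 17.87
ee_pos: [567.4, -6.2, 135.2]
orientation: [-2.221, -2.221, 0.001]
ft_force: [-0.5, -0.1, -5.6]
width: 43.8
grasp_force: 30.0
t: 18.7
ee_pos: [567.7, -6.2, 115.5]
orientation: [2.221, 2.221, 0.0]
ft_force: [-1.1, 0.1, -6.8]
width: 44.0
grasp_force: 30.0
```

```bash
python3 -m inch '[{"xyz":[0,0,1],"rot":[0,0,0]},{"xyz":[0,0,2],"rot":[0,0,0]},{"xyz":[0,0,3],"rot":[0,0,0]},{"xyz":[0,0,3.5],"rot":[0,0,0]},{"xyz":[0,0,4],"rot":[0,0,0]},{"xyz":[0,0,4.5],"rot":[0,0,0]},{"xyz":[0,0,4.5],"rot":[0,0,0]}]' 255
```

```text
t: 19.28
ee_pos: [567.7, -6.2, 111.2]
orientation: [2.221, 2.221, 0.0]
ft_force: [-0.7, -0.8, -3.5]
width: 43.8
grasp_force: 30.0
```

```bash
python3 -m inch '[{"xyz":[0,0,0.5],"rot":[0,0,0]},{"xyz":[0,0,1],"rot":[0,0,0]},{"xyz":[0,0,1],"rot":[0,0,0]}]' 255
```

```text
t: 19.53
ee_pos: [567.6, -6.3, 110.4]
orientation: [2.221, 2.221, -0.0]
ft_force: [-1.5, -1.6, 3.2]
width: 43.8
grasp_force: 30.0
```

Light touch on the shoulder edge: the offset is slightly more than the clearance, and the side force points to −x, −y. Backing up 1 mm, shifting and retrying.

```bash
python3 -m inch '[{"xyz":[0,0,-1],"rot":[0,0,0]},{"xyz":[-1.2,-0.5,-1],"rot":[0,0,0]},{"xyz":[-1.2,-0.5,-0.5],"rot":[0,0,0]},{"xyz":[-1.2,-0.5,0],"rot":[0,0,0]},{"xyz":[-1.2,-0.5,0.5],"rot":[0,0,0]},{"xyz":[-1.2,-0.5,0.5],"rot":[0,0,0]}]' 255
```

```text
t: 20.03
ee_pos: [566.7, -7.4, 109.1]
orientation: [-2.221, -2.221, 0.001]
ft_force: [-1.2, -1.2, -4.8]
width: 43.8
grasp_force: 30.0
```

```bash
python3 -m inch '[{"xyz":[0,0,0.5],"rot":[0,0,0]},{"xyz":[0,0,1],"rot":[0,0,0]},{"xyz":[0,0,1],"rot":[0,0,0]}]' 255
```

```text
t: 20.28
ee_pos: [566.8, -7.4, 108.3]
orientation: [-2.221, -2.221, 0.001]
ft_force: [-1.0, -1.4, -5.1]
width: 44.1
grasp_force: 30.0
```

It is past the shoulder. Continuing down gently.

```bash
python3 -m inch '[{"xyz":[-0.4,-0.3,1],"rot":[0,0,0]},{"xyz":[-0.4,-0.3,3],"rot":[0,0,0]},{"xyz":[-0.4,-0.3,5],"rot":[0,0,0]},{"xyz":[-0.4,-0.3,7],"rot":[0,0,0]},{"xyz":[-0.4,-0.3,9],"rot":[0,0,0]},{"xyz":[-0.4,-0.3,9],"rot":[0,0,0]}]' 255
python3 -m inch '[{"xyz":[0,0,3],"rot":[0,0,0]},{"xyz":[0,0,6],"rot":[0,0,0]},{"xyz":[0,0,9],"rot":[0,0,0]},{"xyz":[0,0,12],"rot":[0,0,0]},{"xyz":[0,0,15],"rot":[0,0,0]},{"xyz":[0,0,15],"rot":[0,0,0]}]' 255
```

```text
t: 20.78
ee_pos: [566.7, -7.7, 99.0]
orientation: [-2.221, -2.221, 0.0]
ft_force: [-0.4, -0.7, -5.7]
width: 44.1
grasp_force: 30.0
t: 21.28
ee_pos: [566.6, -7.7, 83.8]
orientation: [-2.221, -2.221, 0.0]
ft_force: [-1.4, -1.0, -5.2]
width: 43.9
grasp_force: 30.0
```

```bash
python3 -m inch '[{"xyz":[0,0,3],"rot":[0,0,0]},{"xyz":[0,0,6],"rot":[0,0,0]},{"xyz":[0,0,9],"rot":[0,0,0]},{"xyz":[0,0,12],"rot":[0,0,0]},{"xyz":[0,0,15],"rot":[0,0,0]},{"xyz":[0,0,18],"rot":[0,0,0]},{"xyz":[0,0,21],"rot":[0,0,0]},{"xyz":[0,0,23],"rot":[0,0,0]},{"xyz":[0,0,24.5],"rot":[0,0,0]},{"xyz":[0,0,24.5],"rot":[0,0,0]}]' 255
```

```text
t: 22.12
ee_pos: [566.7, -7.7, 59.5]
orientation: [-2.221, -2.221, 0.0]
ft_force: [-1.5, -0.7, -7.1]
width: 44.1
grasp_force: 30.0
```

```bash
python3 -m inch '[{"xyz":[0,0,0.7],"rot":[0,0,0]},{"xyz":[0,0,1.4],"rot":[0,0,0]},{"xyz":[0,0,2],"rot":[0,0,0]},{"xyz":[0,0,2],"rot":[0,0,0]}]' 255
```

```text
t: 22.45
ee_pos: [566.7, -7.8, 58.0]
orientation: [-2.221, -2.221, 0.0]
ft_force: [-2.2, -1.1, -5.2]
width: 44.0
grasp_force: 30.0
```

```bash
python3 -m inch '[{"xyz":[0,0,0.5],"rot":[0,0,0]},{"xyz":[0,0,1],"rot":[0,0,0]},{"xyz":[0,0,1],"rot":[0,0,0]},{"xyz":[0,0,1],"rot":[0,0,0]}]' 255
```

```text
t: 22.78
ee_pos: [566.8, -7.8, 57.0]
orientation: [2.221, 2.221, -0.0]
ft_force: [-3.3, -1.2, -3.1]
width: 43.8
grasp_force: 30.0
```

```bash
python3 -m inch '[{"xyz":[0,0,0.5],"rot":[0,0,0]},{"xyz":[0,0,0.7],"rot":[0,0,0]},{"xyz":[0,0,0.7],"rot":[0,0,0]},{"xyz":[0,0,0.7],"rot":[0,0,0]}]' 255
```

```text
t: 23.12
ee_pos: [566.8, -7.8, 56.6]
orientation: [2.221, 2.221, -0.0]
ft_force: [-4.4, -2.0, 3.3]
width: 43.4
grasp_force: 30.0
```

It is seated on the base, so this is the good sleeve. Holding, lifting off and carrying it to the tray.

```bash
python3 -m inch '[{"xyz":[0,0,0],"rot":[0,0,0]},{"xyz":[0,0,0],"rot":[0,0,0]},{"xyz":[0,0,0],"rot":[0,0,0]},{"xyz":[0,0,-5],"rot":[0,0,0]},{"xyz":[0,0,-20],"rot":[0,0,0]},{"xyz":[0,0,-35],"rot":[0,0,0]},{"xyz":[0,0,-50],"rot":[0,0,0]},{"xyz":[0,0,-65],"rot":[0,0,0]},{"xyz":[0,0,-80],"rot":[0,0,0]},{"xyz":[0,0,-100],"rot":[0,0,0]},{"xyz":[0,0,-115],"rot":[0,0,0]},{"xyz":[0,0,-115],"rot":[0,0,0]}]' 255
python3 -m inch '[{"xyz":[30,-15,0],"rot":[0,0,0]},{"xyz":[60,-30,0],"rot":[0,0,0]},{"xyz":[95,-45,0],"rot":[0,0,0]},{"xyz":[130,-60,0],"rot":[0,0,0]},{"xyz":[165,-75,0],"rot":[0,0,0]},{"xyz":[190,-90,0],"rot":[0,0,0]},{"xyz":[190,-106,0],"rot":[0,0,0]},{"xyz":[190,-106,0],"rot":[0,0,0]},{"xyz":[190,-106,0],"rot":[0,0,0]},{"xyz":[190,-106,0],"rot":[0,0,0]}]' 255
python3 - <<'E'
from h import *
cm,im=grab("wrist","w7"); o=ctrl.get_obs(); print(o["ee_pos"])
m=cv2.inRange(cv2.cvtColor(im,cv2.COLOR_BGR2HSV),(3,90,40),(25,255,255)); m[185:]=0
c=max(cv2.findContours(m,cv2.RETR_EXTERNAL,cv2.CHAIN_APPROX_NONE)[0],key=cv2.contourArea); r=cv2.minAreaRect(c); print(r,cast(cm,*r[0],25))
E
```

```text
t: 24.12
ee_pos: [569.7, -7.6, 174.5]
orientation: [2.218, 2.218, 0.009]
ft_force: [1.6, -0.9, -6.4]
width: 43.8
grasp_force: 30.0
t: 24.95
ee_pos: [461.7, 182.2, 171.1]
orientation: [2.221, 2.221, 0.002]
ft_force: [-0.3, 0.3, -4.8]
width: 44.0
grasp_force: 30.0
[461.92713911 181.98838992 171.18950573]
((248.5, 124.0), (120.0, 129.0), 90.0) [459.18686671 244.50878246  25.        ]
```

```bash
python3 -m inch '[{"xyz":[40,-4,0],"rot":[0,0,0]},{"xyz":[58,-4,20],"rot":[0,0,0]},{"xyz":[58,-4,50],"rot":[0,0,0]},{"xyz":[58,-4,80],"rot":[0,0,0]},{"xyz":[58,-4,105],"rot":[0,0,0]},{"xyz":[58,-4,117],"rot":[0,0,0]},{"xyz":[58,-4,119],"rot":[0,0,0]},{"xyz":[58,-4,120],"rot":[0,0,0]},{"xyz":[58,-4,120],"rot":[0,0,0]},{"xyz":[58,-4,120],"rot":[0,0,0]}]' 255
```

```text
t: 25.83
ee_pos: [458.2, 240.6, 52.7]
orientation: [2.221, 2.22, 0.004]
ft_force: [0.1, -0.6, -4.3]
width: 43.7
grasp_force: 30.0
```

```bash
python3 -m inch '[{"xyz":[0,0,1],"rot":[0,0,0]},{"xyz":[0,0,2],"rot":[0,0,0]},{"xyz":[0,0,2.5],"rot":[0,0,0]},{"xyz":[0,0,2.5],"rot":[0,0,0]},{"xyz":[0,0,2.5],"rot":[0,0,0]}]' 255
```

```text
t: 26.25
ee_pos: [456.8, 240.3, 49.0]
orientation: [2.221, 2.221, 0.0]
ft_force: [1.2, 0.2, -5.5]
width: 44.0
grasp_force: 30.0
```

```bash
python3 -m inch '[{"xyz":[0,0,0.5],"rot":[0,0,0]},{"xyz":[0,0,1],"rot":[0,0,0]},{"xyz":[0,0,1],"rot":[0,0,0]},{"xyz":[0,0,1],"rot":[0,0,0]}]' 255
```

```text
t: 26.58
ee_pos: [456.8, 240.3, 47.8]
orientation: [-2.221, -2.221, 0.0]
ft_force: [-0.5, -0.3, -4.7]
width: 43.7
grasp_force: 30.0
```

```bash
python3 -m inch '[{"xyz":[0,0,0.5],"rot":[0,0,0]},{"xyz":[0,0,0.7],"rot":[0,0,0]},{"xyz":[0,0,0.7],"rot":[0,0,0]},{"xyz":[0,0,0.7],"rot":[0,0,0]}]' 255
```

```text
t: 26.92
ee_pos: [456.9, 240.2, 47.6]
orientation: [2.221, 2.221, 0.0]
ft_force: [-2.0, -2.4, 6.4]
width: 44.2
grasp_force: 30.0
```

On the tray floor. Releasing, rising and checking.

```bash
python3 -m inch '[{"xyz":[0,0,0],"rot":[0,0,0]},{"xyz":[0,0,0],"rot":[0,0,0]},{"xyz":[0,0,0],"rot":[0,0,0]},{"xyz":[0,0,0],"rot":[0,0,0]},{"xyz":[0,0,0],"rot":[0,0,0]},{"xyz":[0,0,0],"rot":[0,0,0]},{"xyz":[0,0,-20],"rot":[0,0,0]},{"xyz":[0,0,-50],"rot":[0,0,0]},{"xyz":[0,0,-90],"rot":[0,0,0]},{"xyz":[0,0,-130],"rot":[0,0,0]},{"xyz":[0,0,-170],"rot":[0,0,0]},{"xyz":[0,0,-170],"rot":[0,0,0]}]' 0
python3 -m inch '[{"xyz":[-40,0,0],"rot":[0,0,0]},{"xyz":[-80,0,0],"rot":[0,0,0]},{"xyz":[-120,0,0],"rot":[0,0,0]},{"xyz":[-160,0,0],"rot":[0,0,0]},{"xyz":[-200,0,0],"rot":[0,0,0]},{"xyz":[-240,0,0],"rot":[0,0,0]},{"xyz":[-240,0,0],"rot":[0,0,0]},{"xyz":[-240,0,0],"rot":[0,0,0]}]' 0
python3 - <<'E'
from h import *
a=grab("top","t8")[1]; b=grab("scene","s8")[1]
cv2.imwrite("pics/fin.png",np.hstack([cv2.resize(a[120:280,90:290],(400,320)),cv2.resize(b[100:260,220:420],(400,320))]))
E
```

```text
t: 27.92
ee_pos: [460.7, 242.2, 224.5]
orientation: [2.219, 2.219, 0.019]
ft_force: [1.1, 1.1, -0.0]
width: 87.9
grasp_force: 0.0
t: 28.58
ee_pos: [456.6, -1.6, 216.7]
orientation: [-2.226, -2.216, 0.0]
ft_force: [0.1, 0.4, 0.5]
width: 87.7
grasp_force: 0.0
```

View pics/fin.png

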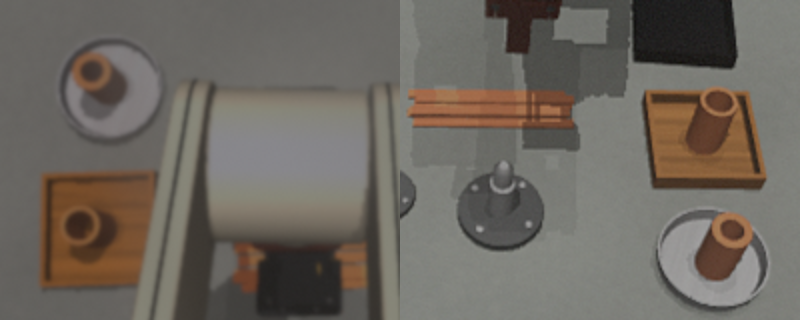

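Both sleeves stand upright: the thin-walled one in the tray (scene crop (710,125)) and the thick-walled one in the pan (722,250). The robot is clear of them.

```bash
python3 -c "
from workcell import ctrl
print(ctrl.close_job())"
```

```text
the job is handed in; nothing more can be done
None
```

Both sleeves were tested on the gauge: the one that stopped at the shoulder stands upright in the pan, the one that reached the base stands upright in the tray, and the job was handed in at about 29 s of the 72 s limit (no verdict was returned).

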